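# Clamp the tin in the one-handed tin clamp

### The job

Lay the sardine tin on the clamp's sprung tray, its long side pointing into the mouth, and slide it fully home against the back stop under the pad, while the screw is still loose. Then turn the red knob clockwise until its resistance rises sharply, add one eighth of a turn (45 degrees) more, and let go. Tighten no further or the tin dents, and leave the other things where they stand.

Things in the scene. Friction and masses are not known exactly. Their poses are not given: they have to be found in the camera images.
- tin: flat sardine tin with a teal lid, rounded oblong, 60 mm wide (its x, at the rim; 54 mm at the foot), 101 mm long (its y), 25.5 mm high, 0.12 to 0.2 kg; origin at the centre of its underside, z up. Both ends are alike. It starts on the worktop. Best gripped across its width, near the end that will stick out of the clamp
- press: grey one-handed tin clamp, fixed. Origin on the worktop under the screw axis, z up, the open mouth faces its -x. Two cheeks (tops at z = 39 mm, 65 mm apart inside, from x = -33 to +25 mm, flared outwards to x = -56 mm) guide the tin. Back stop: column face at x = +27 mm. Arm 36 mm wide, top at z = 86 mm (round boss 88 mm), under the knob
- knob_grip (a point): on the axis of the red round fluted knob with a white mark, at the middle of its grip. The knob is 45 mm across and 31 mm high: from 17 mm below this point to 14 mm above it (z = 96 to 127 mm). It stays at that height and can be gripped from above at any yaw
- knob (a joint): turn of the knob in rad, growing clockwise seen from above (tightening); starts at -0.3 to 0.3. It turns lightly (about 0.05 N m) while the pad comes down on the tin and presses tin and tray down; then a hidden stiff buffer, its height different each time, takes the load: within 0.15 rad the torque jumps by 0.1 to 0.2 N m. This bite comes 0.5 to 2.1 rad after the start
- pad: round black pad, 34 mm across, 6 mm high, at the foot of the screw; turns with the knob and sinks 3 mm per rad; origin at its underside, 53.5 mm above the worktop at knob = 0 (1 to 3 mm over the tin at the start). Past the bite it presses with about 45 N plus 32 N per rad, and the torque climbs 0.3 N m per rad. Let go, the screw holds itself (springs back under 0.05 rad), so it may be regripped
- mug: bystander: white mug with small leaves, 92 x 127 x 95 mm; origin at its underside
- spice_jar: bystander: small spice jar with a yellow cap, 42 mm across, 96 mm high; origin at its underside
- tub: bystander: white tub with foil lid, 72 mm across, 72 mm high; origin at its underside
- tape: bystander: roll of beige tape lying flat, 104 mm across, 25 mm high; origin at its underside
- packet: bystander: upright purple card packet, 47 x 80 x 118 mm; origin at its underside
- tuna: bystander: round flat gold tin with a green label, 86 mm across, 40 mm high; origin at its underside
- tray_home (a point): where the centre of the tin's underside is when fully home: x = -23 mm, y = 0, z = 26 mm (the tray's top face) in the press frame; the tin's outer end is then at x = -74 mm. To keep clear of the arm and the knob, set the tin down 55 to 60 mm short of this point and push it in by its outer end
- tray_front (a point): middle of the front edge of the metal tray, on its top face (x = -95 mm, z = 26 mm in the press frame). The tray is 48 mm wide from there to x = -40 mm, then 62 mm wide; it is sprung, moves straight down only, and starts to give way under 2 to 5 N

How it is judged:
On the way, in this order (a step that is already met when the one before it is completed fails the run):
1. the tin lies flat on the tray, fully home against the back stop, while the screw is still loose (x of tin in the frame of press between -0.03 and -0.017 m and y of tin in the frame of press between -0.01 and 0.01 m and angle between the y axis of tin and the x axis of press, either way round below 0.2 rad and angle between tin's own z axis and vertical below 0.12 rad and z of tin in the frame of press between 0.018 and 0.031 m and contact force between pad and tin below 5 N), for 0.1 s.
2. the screw has bitten: the pad bears on the tin (contact force between pad and tin above 30 N), for 0.2 s.
At the end, for the whole second after the job is handed in: The tin lies home under the pad (within about 6 mm along and 10 mm across, level, long side along the mouth), at rest, and is clamped with 54 to 86 N, which is the bite plus about 15 to 70 degrees of extra turn (45 degrees gives about 70 N); the knob is released (x of tin in the frame of press between -0.03 and -0.017 m and y of tin in the frame of press between -0.01 and 0.01 m and angle between the y axis of tin and the x axis of press, either way round below 0.2 rad and angle between tin's own z axis and vertical below 0.12 rad and contact force between pad and tin between 54 and 86 N and linear speed of tin below 0.01 m/s); the robot touches nothing.
It fails at once if the screw is overtightened and dents the tin (contact force between pad and tin above 100 N).
It fails at once if another thing is moved from its place (distance of any of mug, spice_jar, tub, tape, packet, tuna from where it was at the start of the episode above 0.03 m).
It also fails if it takes over 72 s, if anything falls off the work surface, if the arm or the gripper's body presses on something with over 40 N, if the wrist force passes 120 N, or if a joint passes its speed limit or range.

### The arm

A 7-joint arm with a two-finger parallel gripper is mounted at the origin on a cart in front of the work surface, level with it; the furniture and walls round the work are solid. World frame = base frame: x ahead of the robot, y to its left, z up, the work surface at z = 0. Lengths are in m, angles in rad, forces in N, time in s.
With the tool pointing down it reaches from about 0.35 to 0.9 m from the base axis. Payload 8.1 kg.
Tool frame: the origin (TCP) lies at the very end of the fingers, on their centre line; the grasp point (between the pads) lies 19 mm behind it (arm.tcp_to_grasp is the z of the grasp point in the tool frame, in m); z points along the fingers, y is the line along which they close (so a half turn about z gives the same grasp; the last joint's range is limited). The gripper opens to 92 mm and grips with 3 to 60 N. Pads are 19 mm wide; open, the fingers measure 130 mm over their backs; the gripper's body (75 mm by 190 mm) begins 47 mm behind the grasp point.
Start: joints at [1.048, 0.434, 0.025, 1.573, -0.012, 1.134, -0.075], TCP at [0.255, -0.571, 0.227] pointing down, gripper open.
Joint ranges: [-2.62, 2.62], [-0.44, 2.09], [-1.27, 1.32], [0.08, 2.57], [-1.32, 4.46], [0.12, 2], [-2.74, 2.74]. Speed limits (rad/s): [2.22, 2.22, 3.01, 3.01, 3.14, 3.14, 3.14].

### API

Orientations are given as a rotation vector (axis times angle).
In Python, from cell import readout, vision, sign_off, arm gives the robot as it stands. The module is installed in compiled form; this text tells all that it offers.
- The arm moves only by the shell command python3 -m creep 'ROWS' [FORCE]. ROWS is JSON, a list of rows, each a list of 5 numbers: the shift along the tool's x, y, z in units of 4 cm (1.0 is 4 cm), then the turn about the tool's z in units of 4 degrees (1.0 is 4 degrees), then the opening, from 0 (shut) to 1 (fully open). A call has 1 to 12 rows; each row shifts and turns the commanded pose from where the row before left it, along the tool's axes as they then stand; what a row does not reach is not made up. A row lasts 1/8 s, in which the tool goes at most 62.5 mm and 10.7 degrees, less where a joint would pass 70% of its speed; a pose out of reach is approached as far as the arm can. A call with a number of a shift or a turn outside -1 to 1 is refused whole. A call with a gripper value outside its range is refused whole. The fingers move at their own pace and stop on an object; FORCE is the grip in N (left out, the last holds). Time passes only in rows, so rows that do not move let the fingers close. It gives the time, the measured TCP pose, the force, the opening and the grip force at its end, in the units of the state.
- readout.observe(): the state, without advancing time (a new reading comes with each control period).
- vision.get_image(name): name is "scene" or "top"; returns a dict with "pixels" (420x560x3 uint8, blue, green, red), "z_map" (420x560 float32, m along the optical axis (not along the pixel's ray), 0 where there is no reading), "camera_matrix" (3x3 intrinsics, pixels), "position" and "rotation" of the camera in the world. Camera axes: x right, y up, looking along -z (the intrinsics and any distortion apply to the point x, -y, -z); pixel columns grow to the right and rows downward; lengths in m; the calibration is good to about 2 mm. A picture is of the moment at which its call begins.
- sign_off(): hands the job in; it is judged then, once.
The state is a dict: "clock": time; "joints": joint angles; "dq": joint speeds; "joint_efforts": joint torques, N m; "position": TCP position; "ee_rot": TCP orientation; "force": force on the tool from outside, world axes, zero at the start; "ft_torque": the same for the moment, N m; "width": opening from 0.0 (shut) to 1.0 (fully open); "gripper_force": force on a finger pad.
Only numpy, scipy, OpenCV 4.12 (cv2) and the standard library are available. Lean on these libraries where they do the work, as an engineer would, in place of code of your own. Each camera call takes 0.05 s, during which the arm holds its last target. There are 200 camera calls.

## Working session

There is one attempt and no reset: what is moved stays moved. The work goes in short steps, Python scripts to look and compute and a shell command to move; the robot and the scene stay as the last step left them, time stands still between calls to the robot, and variables do not carry over. Pictures are saved under pics/ and viewed, at most 12 in all, crops included, and the job is handed in when it is done.

```bash
mkdir -p pics; cat > h.py <<'E'
import numpy as np, cv2
from cell import readout, vision
def grab(n):
    d=vision.get_image(n); return d
def world(d,u,v,z=None):
    K=np.array(d["camera_matrix"]);R=np.array(d["rotation"]);
    if z is None: z=d["z_map"][int(v),int(u)]
    x=(u-K[0,2])/K[0,0]*z; y=(v-K[1,2])/K[1,1]*z
    return R@np.array([x,-y,-z])+np.array(d["position"])
def cloud(d):
    K=np.array(d["camera_matrix"]);R=np.array(d["rotation"]);z=d["z_map"]
    v,u=np.mgrid[:z.shape[0],:z.shape[1]]
    P=np.stack([(u-K[0,2])/K[0,0]*z,-(v-K[1,2])/K[1,1]*z,-z],-1)
    return P@R.T+np.array(d["position"])
E
python3 - <<'E'
from h import *
import pickle
for n in("scene","top"):
    d=grab(n); pickle.dump(d,open(n+".pkl","wb")); cv2.imwrite(f"pics/{n}1.png",d["pixels"]); print(n,d["position"],np.array(d["rotation"]).round(3).tolist(),d["camera_matrix"],(d["z_map"]>0).mean())
print(readout.observe())
E
```

```text
scene [-0.05822256  0.74636347  0.70852551] [0.398, -1.211, -2.204] [[420.68755957   0.         276.74423295]
 [  0.         420.68755957 213.47314242]
 [  0.           0.           1.        ]] 0.9962414965986395
top [ 0.40193614 -0.02704777  1.20624038] [0.104, -0.068, -1.541] [[408.46144613   0.         283.10279078]
 [  0.         408.46144613 211.52627885]
 [  0.           0.           1.        ]] 0.9959863945578231
{'clock': 0.1, 'joints': array([ 1.04840142,  0.43517053,  0.02495488,  1.57397604, -0.01157896,
        1.1340202 , -0.07511726]), 'dq': array([ 0.0005111 , -0.00068865,  0.00113338, -0.00126121,  0.00064169,
       -0.00019288,  0.0002087 ]), 'joint_efforts': array([ 2.94079029e-03, -6.69131327e+01,  9.88216996e-01, -3.15147007e+01,
       -6.04527164e-02,  3.74289765e-02,  6.91215268e-05]), 'position': array([ 0.25450459, -0.57033972,  0.22602418]), 'ee_rot': array([-3.07132962e+00, -6.54204368e-01,  6.82606914e-04]), 'force': array([ 0.06652582, -0.44543549,  0.5277366 ]), 'ft_torque': array([ 0.03443664, -0.00433554,  0.01617205]), 'gripper_force': 0.0, 'width': 0.9997402370349813}
```

View pics/scene1.png

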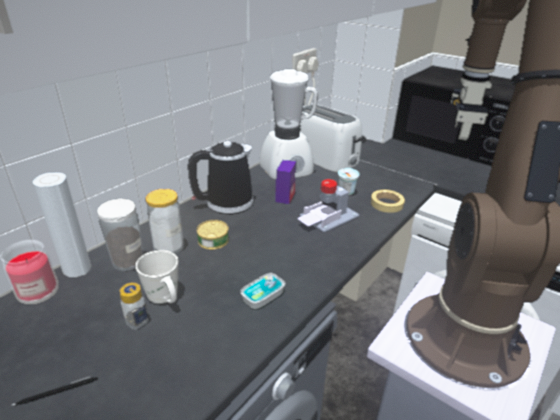

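View pics/top1.png

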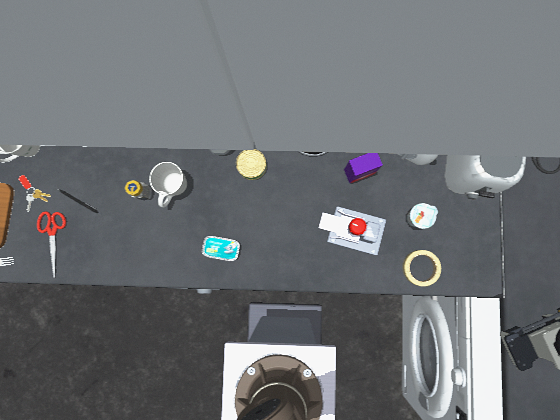

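The scene view shows the tin at about (262,290), the clamp's knob at (329,187), and the tray front at (305,222). In the top view the tin is at (221,248), the red knob at (358,227), and the tray's front edge at (321,221). The mouth faces left in the picture.

```bash
sed -i 's/^import numpy as np, cv2/import numpy as np, cv2\nfrom scipy.spatial.transform import Rotation as Ro/; s/R=np.array(d\["rotation"\])/R=Ro.from_rotvec(d["rotation"]).as_matrix()/' h.py
python3 - <<'E'
from h import *
import pickle
D={n:pickle.load(open(n+".pkl","rb")) for n in("scene","top")}
for n,d in D.items():
    C=cloud(d); hsv=cv2.cvtColor(d["pixels"],cv2.COLOR_BGR2HSV)
    box=(C[...,0]>.2)&(C[...,0]<.9)&(C[...,1]>-.5)&(C[...,1]<.5)
    print(n,"table z",np.median(C[...,2][box]))
    H,S,V=hsv[...,0],hsv[...,1],hsv[...,2]
    red=box&((H<8)|(H>172))&(S>150)&(V>90)&(C[...,2]>.08)&(C[...,2]<.15)
    P=C[red]; print(" knob",len(P),P.mean(0).round(4),P.min(0).round(3),P.max(0).round(3))
    top=P[P[:,2]>.12]; print(" knobtop",len(top),((top.min(0)+top.max(0))/2).round(4), np.percentile(P[:,2],95))
    teal=box&(H>78)&(H<100)&(S>90)&(V>80); c=teal
    m=np.median(C[c],0); near=np.linalg.norm(C[...,:2]-m[:2],axis=-1)<.075
    tin=near&(C[...,2]>.012)&(C[...,2]<.05); P=C[tin]
    r=cv2.minAreaRect((P[:,:2]*1000).astype(np.float32)); print(" tin",len(P),r,np.percentile(P[:,2],[50,95]))
    # press: all heights around knob
    k=C[red].mean(0)
    for lo,hi in((.018,.033),(.034,.045),(.075,.094)):
        q=(np.linalg.norm(C[...,:2]-k[:2],axis=-1)<.13)&(C[...,2]>lo)&(C[...,2]<hi); Q=C[q]
        if len(Q)>4: print("  press",lo,hi,len(Q),cv2.minAreaRect((Q[:,:2]*1000).astype(np.float32)))
    cv2.imwrite(f"pics/{n}_crop.png",cv2.resize(d["pixels"][190:270,300:400] if n=="top" else d["pixels"][160:240,280:380],None,fx=6,fy=6,interpolation=cv2.INTER_CUBIC))
E
```

```text
scene table z 0.09407488558089655
 knob 213 [ 0.5831 -0.0015  0.1109] [ 0.463 -0.217  0.086] [0.873 0.499 0.128]
 knobtop 88 [0.6301 0.1397 0.1242] 0.12674226337483924
 tin 883 ((417.9585876464844, 178.70050048828125), (106.37550354003906, 66.2930679321289), 82.89169311523438) [0.02181507 0.02438373]
  press 0.018 0.033 68 ((596.8533935546875, -9.76025390625), (257.688232421875, 69.21011352539062), 61.163612365722656)
  press 0.034 0.045 185 ((652.6507568359375, 83.24513244628906), (39.04511642456055, 85.10885620117188), 45.770328521728516)
top table z 0.69294136562367
 knob 218 [ 0.4873 -0.1973  0.1267] [ 0.467 -0.218  0.108] [ 0.509 -0.177  0.134]
 knobtop 207 [ 0.4879 -0.1982  0.1275] 0.13020967680047157
 tin 745 ((421.6708068847656, 179.322021484375), (104.66024017333984, 62.70466995239258), 81.3141098022461) [0.02431011 0.02839784]
  press 0.018 0.033 634 ((493.12286376953125, -190.9850311279297), (170.35919189453125, 91.14847564697266), 76.00321960449219)
  press 0.034 0.045 95 ((491.6918640136719, -198.1546630859375), (110.7906265258789, 81.39641571044922), 79.83604431152344)
  press 0.075 0.094 262 ((482.99169921875, -222.86196899414062), (78.7948226928711, 51.9835090637207), 74.27044677734375)
```

View pics/top_crop.png

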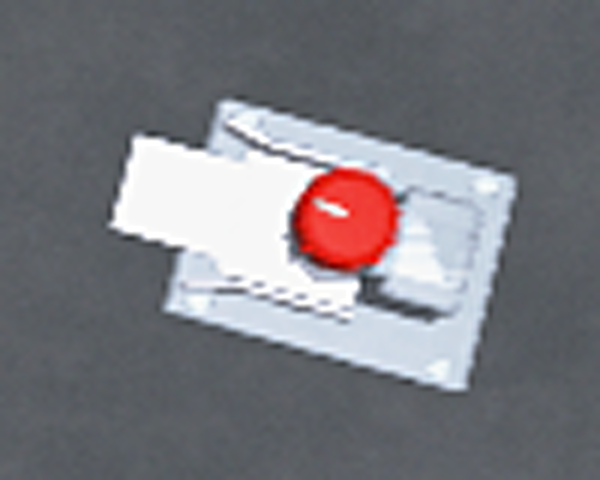

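The crop shows the tray's front corners at crop (133,137) and (110,230), the base plate's corners at (225,100), (517,180), (465,390) and (165,310), and the knob centred at about (347,219).

```bash
python3 - <<'E'
from h import *
import pickle
D={n:pickle.load(open(n+".pkl","rb")) for n in("scene","top")}
t=D["top"]; C=cloud(t)
def onz(d,u,v,Z):
    o=np.array(d["position"]); p=world(d,u,v,1.0)-o; return o+p*(Z-o[2])/p[2]
f=lambda a,b:((a+.5)/6-.5+300,(b+.5)/6-.5+190)
a,b=onz(t,*f(133,137),.026),onz(t,*f(110,230),.026)
print("tray",a.round(4),b.round(4),"len",np.linalg.norm(a-b))
bc=[onz(t,*f(*q),.006) for q in((225,100),(517,180),(465,390),(165,310))]
print("base",np.round(bc,4).tolist())
for nm,v in(("front",b-a),("top edge",bc[1]-bc[0]),("bot edge",bc[2]-bc[3])): print(nm,np.degrees(np.arctan2(v[1],v[0])))
k=onz(t,*f(347,219),.127); print("knob on z .127",k, "depth cloud tray z",np.median(C[222:226,324:334,2]))
s=D["scene"];S=cloud(s);hsv=cv2.cvtColor(s["pixels"],cv2.COLOR_BGR2HSV)
red=((hsv[...,0]<8)|(hsv[...,0]>172))&(hsv[...,1]>130)
red[:170]=0;red[210:]=0;red[:,:315]=0;red[:,345:]=0
P=S[red];print("scene knob",len(P),P.min(0).round(4),P.max(0).round(4))
tp=P[P[:,2]>.122];print(((tp.min(0)+tp.max(0))/2).round(4))
q=(np.abs(S[...,0]-.49)<.05)&(np.abs(S[...,1]+.125)<.03)&(S[...,2]>.015)&(S[...,2]<.04);print("scene tray",q.sum(),np.median(S[q],0) if q.any() else '')
# obstacles heights
for n,d in D.items():
    Z=cloud(d); q=(Z[...,2]>.02)&(Z[...,2]<.35)&(Z[...,0]>.3)&(Z[...,0]<.75)&(Z[...,1]>-.45)&(Z[...,1]<.45)
    nl,l,st,ce=cv2.connectedComponentsWithStats(q.astype(np.uint8))
    for i in range(1,nl):
        if st[i,4]>80: p=Z[l==i]; print(n,p.min(0).round(3),p.max(0).round(3))
E
```

```text
tray [ 0.5325 -0.1103  0.026 ] [ 0.4872 -0.1     0.026 ] len 0.046479612553634045
base [[0.5542, -0.1565, 0.006], [0.5185, -0.2995, 0.006], [0.4156, -0.2746, 0.006], [0.4502, -0.1288, 0.006]]
front 167.2934168894792
top edge -104.01869769703016
bot edge -103.36979293218833
knob on z .127 [ 0.48754682 -0.19771414  0.127     ] depth cloud tray z 0.026919672143506546
scene knob 180 [-0.0582 -0.432  -0.0027] [0.6079 0.7464 0.7085]
[0.2242 0.2646 0.4154]
scene tray 204 [ 0.49395243 -0.13299945  0.02482083]
scene [ 0.62 -0.43  0.02] [ 0.75  -0.173  0.348]
scene [ 0.7   -0.149  0.02 ] [ 0.75  -0.012  0.195]
scene [ 0.444 -0.425  0.02 ] [ 0.558 -0.101  0.129]
scene [0.528 0.16  0.02 ] [0.75  0.374 0.168]
scene [ 0.326 -0.447  0.02 ] [ 0.431 -0.348  0.027]
scene [0.624 0.057 0.02 ] [0.711 0.144 0.042]
scene [0.383 0.125 0.02 ] [0.453 0.232 0.028]
scene [0.554 0.399 0.02 ] [0.597 0.442 0.099]
top [0.628 0.058 0.021] [0.713 0.141 0.045]
top [ 0.624 -0.264  0.021] [ 0.688 -0.175  0.124]
top [ 0.683 -0.432  0.022] [ 0.709 -0.331  0.096]
top [0.533 0.282 0.02 ] [0.655 0.374 0.103]
top [0.559 0.397 0.02 ] [0.602 0.439 0.105]
top [ 0.492 -0.428  0.022] [ 0.562 -0.353  0.078]
top [ 0.449 -0.264  0.02 ] [ 0.54  -0.103  0.134]
top [0.387 0.126 0.02 ] [0.456 0.231 0.031]
top [ 0.333 -0.449  0.02 ] [ 0.432 -0.349  0.033]
```

```bash
cat >> h.py <<'E'
def plan(x,y,z,yaw):
    "shift in tool units and turn units from measured pose to a world target (yaw of tool x, deg)"
    s=readout.observe(); R=Ro.from_rotvec(s["ee_rot"]).as_matrix(); p=s["position"]
    d=R.T@(np.array([x,y,z])-p)/.04; a=np.degrees(np.arctan2(R[1,0],R[0,0]))
    t=(a-yaw+180)%360-180
    print("t",round(s["clock"],2),"pos",p.round(4),"yaw",a.round(2),"z-ax",R[:,2].round(3),"j7",s["joints"][6].round(2),"F",s["force"].round(1),"w",round(s["width"],3),"gf",round(s["gripper_force"],1))
    print("shift units",d.round(2),"turn units",round(t/4,2))
E
python3 -m creep '[[0.7,-0.95,0,0,1],[0.7,-0.95,0,0,1],[0.7,-0.95,0,0,1],[0.7,-0.95,0,0,1],[0.7,-0.95,0,0,1],[0.7,-0.95,0,0,1],[0.7,-0.95,0,0,1],[0.7,-0.95,0,0,1],[0.7,-0.95,0,0,1],[0.7,-0.95,0,0,1],[0.7,-0.95,0,0,1],[0.7,-0.95,0,0,1]]'
python3 -m creep '[[0.7,-0.95,0,0,1],[0.7,-0.95,0,0,1],[0.7,-0.95,0,0,1],[0.7,-0.95,0,0,1],[0,0,0,-1,1],[0,0,0,-1,1],[0,0,0,-1,1],[0,0,0,-1,1],[0,0,0,-1,1],[0,0,0,-1,1],[0,0,0,-1,1],[0,0,0,-1,1]]'
python3 -m creep '[[0,0,0,-1,1],[0,0,0,-1,1],[0,0,0,-1,1],[0,0,0,-1,1],[0,0,0,-1,1],[0,0,0,-1,1],[0,0,0,0,1],[0,0,0,0,1]]'
python3 -c "from h import *;plan(.424,.209,.10,82)"
```

```text
clock: 1.6
position: [0.3757, -0.016, 0.2267]
ee_rot: [3.072, 0.654, 0.0]
force: [0.8, -0.5, -0.3]
width: 1.0
gripper_force: 0.0
clock: 3.1
position: [0.4159, 0.1668, 0.2265]
ee_rot: [2.772, 1.479, -0.001]
force: [0.5, 0.2, -0.8]
width: 0.997
gripper_force: 0.0
clock: 4.1
position: [0.416, 0.1669, 0.2266]
ee_rot: [-2.407, -2.018, 0.001]
force: [0.4, -0.6, 0.8]
width: 1.004
gripper_force: 0.0
t 4.1 pos [0.416  0.1669 0.2266] yaw 79.95 z-ax [-0. -0. -1.] j7 -0.87 F [ 0.4 -0.6  0.8] w 1.004 gf 0.0
shift units [1.07 0.01 3.16] turn units -0.51
```

```bash
python3 -m creep '[[0.55,0,0.8,-0.5,1],[0.5,0,0.8,0,1],[0,0,0.8,0,1],[0,0,0.75,0,1],[0,0,0,0,1],[0,0,0,0,1]]'
python3 - <<'E'
from h import *
plan(.424,.209,.004,82)
a,b=grab("scene"),grab("top")
A=cv2.resize(a["pixels"][200:330,180:350],(680,520),interpolation=cv2.INTER_CUBIC)
cv2.imwrite("pics/pre.png",A)
E
```

```text
clock: 4.85
position: [0.4231, 0.209, 0.1016]
ee_rot: [2.37, 2.062, 0.001]
force: [-0.9, -0.6, 0.4]
width: 0.998
gripper_force: 0.0
t 4.85 pos [0.4231 0.209  0.1016] yaw 82.03 z-ax [ 0.001  0.    -1.   ] j7 -1.1 F [-0.9 -0.6  0.4] w 0.998 gf 0.0
shift units [0.   0.02 2.44] turn units 0.01
```

View pics/pre.png

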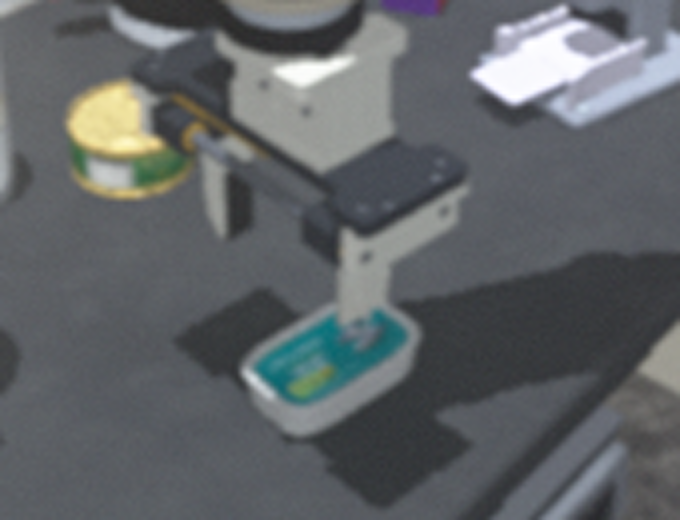

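The picture shows the gripper straddling the tin, its near finger at (360,330) still about 10 cm up and the tin's rim spanning (240–420, 300–430). The way down looks clear, so I descend.

```bash
python3 -m creep '[[0,0,0.8,0,1],[0,0,0.8,0,1],[0,0,0.5,0,1],[0,0,0.3,0,1],[0,0,0,0,1]]'
python3 -m creep '[[0,0,0,0,0.4],[0,0,0,0,0.4],[0,0,0,0,0.4],[0,0,0,0,0.4],[0,0,0,0,0.4],[0,0,0,0,0.4],[0,0,0,0,0.4]]' 25
python3 -c "from h import *;plan(.424,.209,.1,82)"
```

```text
clock: 5.58
position: [0.4228, 0.2085, 0.0049]
ee_rot: [2.37, 2.062, -0.0]
force: [0.1, 0.4, -0.6]
width: 0.997
gripper_force: 0.0
clock: 6.45
position: [0.423, 0.2086, 0.005]
ee_rot: [2.37, 2.062, 0.001]
force: [0.8, -0.7, 5.4]
width: 0.649
gripper_force: 25.0
t 6.45 pos [0.423  0.2086 0.005 ] yaw 82.05 z-ax [ 0.001  0.    -1.   ] j7 -1.26 F [ 0.8 -0.7  5.4] w 0.649 gf 25.0
shift units [ 0.01  0.03 -2.37] turn units 0.01
```

```bash
python3 -m creep '[[0,0,-0.4,0,0.4],[0,0,-0.8,0,0.4],[0,0,-0.8,0,0.4],[0,0,-0.6,0,0.4],[0,0,0,0,0.4]]'
python3 -c "from h import *;plan(.5125,-.0915,.10,76.5)"
```

```text
clock: 7.08
position: [0.4234, 0.2091, 0.1107]
ee_rot: [2.37, 2.061, 0.005]
force: [-0.1, -0.4, -2.5]
width: 0.646
gripper_force: 25.0
t 7.08 pos [0.4234 0.2091 0.1107] yaw 82.04 z-ax [ 0.003  0.001 -1.   ] j7 -1.09 F [-0.1 -0.4 -2.5] w 0.646 gf 25.0
shift units [-7.13  3.25  0.26] turn units 1.38
```

```bash
python3 -m creep '[[-0.7,0.32,0,0,0.4],[-0.7,0.32,0,0,0.4],[-0.7,0.32,0,0,0.4],[-0.7,0.32,0,0,0.4],[-0.7,0.32,0,0,0.4],[-0.7,0.32,0,0,0.4],[-0.7,0.32,0,0,0.4],[-0.7,0.32,0,0,0.4],[-0.7,0.32,0,0,0.4],[-0.7,0.32,0,0,0.4],[0,0,0.2,0.7,0.4],[0,0,0,0.7,0.4]]'
python3 -m creep '[[0,0,0,0,0.4],[0,0,0,0,0.4]]'
python3 - <<'E'
from h import *
plan(.5125,-.0915,.032,76.5)
a,b=grab("scene"),grab("top")
I=[cv2.resize(a["pixels"][150:250,270:400],(390,300),interpolation=cv2.INTER_CUBIC),cv2.resize(b["pixels"][190:290,270:400],(390,300),interpolation=cv2.INTER_CUBIC)]
cv2.imwrite("pics/over.png",np.hstack(I))
for n,d in(("s",a),("t",b)):
    C=cloud(d);h=cv2.cvtColor(d["pixels"],cv2.COLOR_BGR2HSV)
    m=(h[...,0]>78)&(h[...,0]<100)&(h[...,1]>70)&(C[...,2]>.1)&(C[...,2]<.15)&(abs(C[...,1]+.12)<.1)&(abs(C[...,0]-.5)<.1)
    P=C[m]; print(n,len(P),P.min(0).round(4),P.max(0).round(4),cv2.minAreaRect((P[:,:2]*1000).astype(np.float32)))
E
```

```text
clock: 8.57
position: [0.5094, -0.0869, 0.0992]
ee_rot: [-2.469, -1.939, 0.003]
force: [-0.4, -0.4, -1.3]
width: 0.641
gripper_force: 25.0
clock: 8.82
position: [0.5103, -0.0863, 0.1004]
ee_rot: [-2.466, -1.945, 0.001]
force: [-0.5, -0.1, -1.7]
width: 0.644
gripper_force: 25.0
t 8.82 pos [ 0.5103 -0.0863  0.1004] yaw 76.53 z-ax [-0.001  0.    -1.   ] j7 -0.53 F [-0.5 -0.1 -1.7] w 0.644 gf 25.0
shift units [-0.11  0.08  1.71] turn units 0.01
s 79 [ 0.4906 -0.1187  0.1143] [ 0.5322 -0.0681  0.1198] ((516.4256591796875, -90.90216827392578), (32.367652893066406, 56.826778411865234), 31.251516342163086)Traceback (most recent call last):
  File "<stdin>", line 9, in <module>
    return umr_minimum(a, axis, None, out, keepdims, initial, where)
ValueError: zero-size array to reduction operation minimum which has no identity
```

View pics/over.png

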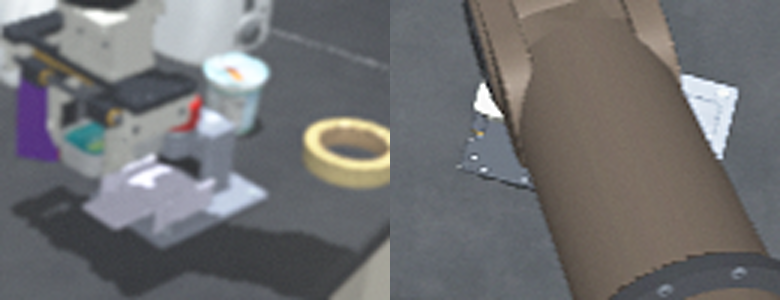

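The scene crop shows the tin, with its teal lid at (90,140), held level beyond the tray. In the top view the arm hides the clamp. I rely on the measured offset, lower the tin and watch the force.

```bash
python3 -m creep '[[-0.11,0.08,0.5,0,0.4],[0,0,0.5,0,0.4],[0,0,0.4,0,0.4],[0,0,0.2,0,0.4],[0,0,0.08,0,0.4],[0,0,0,0,0.4]]'
python3 - <<'E'
from h import *
plan(.5125,-.0915,.032,76.5)
a=grab("scene")
cv2.imwrite("pics/down.png",cv2.resize(a["pixels"][150:250,260:390],(780,600),interpolation=cv2.INTER_CUBIC))
E
```

```text
clock: 9.68
position: [0.513, -0.0915, 0.0337]
ee_rot: [2.468, 1.944, 0.0]
force: [0.1, -0.6, -1.5]
width: 0.647
gripper_force: 25.0
t 9.68 pos [ 0.513  -0.0915  0.0337] yaw 76.46 z-ax [ 0. -0. -1.] j7 -0.6 F [ 0.1 -0.6 -1.5] w 0.647 gf 25.0
shift units [-0.   -0.01  0.04] turn units -0.01
```

View pics/down.png

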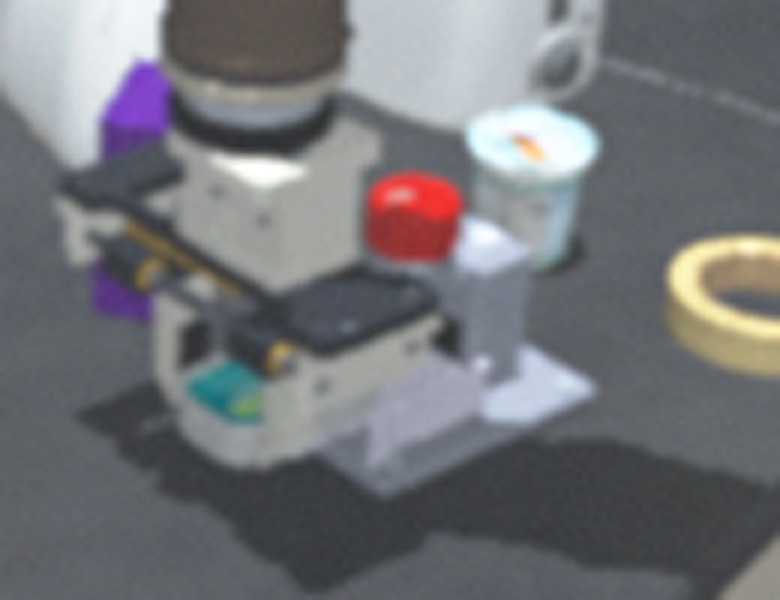

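The tin is in line with the mouth, its outer end at about (225,420) and the cheeks at (420,400), with the knob clear of the gripper. It still hangs about 2 mm above the tray, so I lower it a little and release.

```bash
python3 -m creep '[[0,0,0.05,0,0.4],[0,0,0,0,0.4]]'
python3 -m creep '[[0,0,0.02,0,0.4],[0,0,0,0,0.4]]'
python3 -m creep '[[0,0,0,0,0.75],[0,0,0,0,0.85],[0,0,0,0,0.85],[0,0,0,0,0.85]]'
python3 -m creep '[[0,0,-0.5,0,0.85],[0.6,0,-0.5,0,0.85],[0.8,0,0,0,0.3],[0.8,0,0,0,0],[0,0,0,0,0],[0,0,0,0,0],[0,0,0,0,0]]'
python3 - <<'E'
from h import *
plan(.487+.2334*.155,-.198+.9724*.155,.034,76.5)
for n in("scene","top"):
    d=grab(n);C=cloud(d);h=cv2.cvtColor(d["pixels"],cv2.COLOR_BGR2HSV)
    m=(h[...,0]>78)&(h[...,0]<100)&(h[...,1]>70)&(C[...,2]>.03)&(C[...,2]<.07)&(abs(C[...,1]+.12)<.12)&(abs(C[...,0]-.5)<.1)
    P=C[m]
    if len(P)>5: print(n,len(P),np.median(P[:,2]),cv2.minAreaRect((P[:,:2]*1000).astype(np.float32)))
    cv2.imwrite(f"pics/set_{n}.png",cv2.resize(d["pixels"][150:280,260:420],None,fx=4,fy=4,interpolation=cv2.INTER_CUBIC))
E
```

```text
clock: 9.98
position: [0.5129, -0.0916, 0.0317]
ee_rot: [2.468, 1.944, 0.0]
force: [0.2, -0.4, -2.3]
width: 0.647
gripper_force: 25.0
clock: 10.22
position: [0.513, -0.0915, 0.0309]
ee_rot: [2.468, 1.944, 0.0]
force: [-0.2, 0.6, 0.9]
width: 0.647
gripper_force: 25.0
clock: 10.72
position: [0.5128, -0.0916, 0.0307]
ee_rot: [2.468, 1.944, -0.0]
force: [0.1, -0.9, -0.3]
width: 0.85
gripper_force: 0.0
clock: 11.6
position: [0.5331, -0.0073, 0.0705]
ee_rot: [2.469, 1.942, -0.001]
force: [-0.0, 0.3, 0.2]
width: 0.355
gripper_force: 0.0
t 11.6 pos [ 0.5331 -0.0073  0.0705] yaw 76.36 z-ax [-0.001 -0.001 -1.   ] j7 -0.72 F [-0.   0.3  0.2] w 0.355 gf 0.0
shift units [-1.03 -0.    0.91] turn units -0.04
scene 193 0.04768322666567448 ((498.7548828125, -122.07476806640625), (99.03705596923828, 45.017250061035156), 80.46037292480469)
top 32 0.05022086264574421 ((516.2952880859375, -156.22586059570312), (42.27694320678711, 15.39987850189209), 36.399879455566406)
```

View pics/set_scene.png

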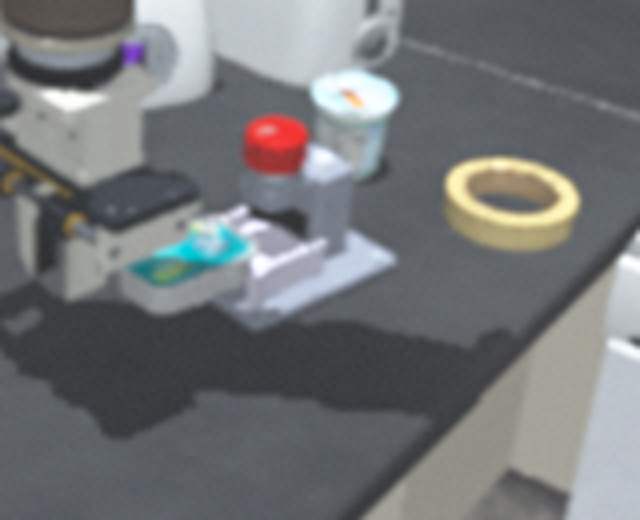

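The tin lies flat on the tray with its lid at about (190,250), its inner end entering between the cheeks, and the gripper has backed off behind it. Next I lower the shut fingers and push.

```bash
python3 -m creep '[[0,0,0.5,0,0],[0,0,0.4,0,0],[0,0,0,0,0],[0,0,0,0,0]]'
python3 -m creep '[[-0.5,0,0,0,0],[-0.4,0,0,0,0],[-0.3,0,0,0,0],[-0.2,0,0,0,0],[-0.2,0,0,0,0],[-0.2,0,0,0,0],[-0.2,0,0,0,0],[-0.2,0,0,0,0],[0,0,0,0,0]]'
python3 - <<'E'
from h import *
plan(.487+.2334*.084,-.198+.9724*.084,.034,76.5)
E
```

```text
clock: 12.2
position: [0.5335, -0.0059, 0.035]
ee_rot: [2.468, 1.944, 0.0]
force: [0.3, -0.5, 0.2]
width: 0.005
gripper_force: 0.0
clock: 13.32
position: [0.5124, -0.0926, 0.0346]
ee_rot: [2.469, 1.942, -0.001]
force: [0.3, -0.5, 0.4]
width: 0.004
gripper_force: 0.0
t 13.32 pos [ 0.5124 -0.0926  0.0346] yaw 76.38 z-ax [-0.001 -0.001 -1.   ] j7 -0.61 F [ 0.3 -0.5  0.4] w 0.004 gf 0.0
shift units [-0.61 -0.    0.02] turn units -0.03
```

```bash
python3 -m creep '[[-0.15,0,0,0,0],[-0.15,0,0,0,0],[-0.1,0,0,0,0],[0,0,0,0,0]]'
python3 -m creep '[[-0.1,0,0,0,0],[0,0,0,0,0]]'
python3 -m creep '[[-0.05,0,0,0,0],[0,0,0,0,0]]'
python3 - <<'E'
from h import *
plan(.487+.2334*.084,-.198+.9724*.084,.034,76.5)
a=grab("scene")
cv2.imwrite("pics/push.png",cv2.resize(a["pixels"][150:250,260:390],(780,600),interpolation=cv2.INTER_CUBIC))
E
```

```text
clock: 13.82
position: [0.5088, -0.1077, 0.0347]
ee_rot: [2.469, 1.943, -0.001]
force: [0.7, 0.3, 0.2]
width: 0.004
gripper_force: 0.0
clock: 14.08
position: [0.5079, -0.1113, 0.0347]
ee_rot: [2.468, 1.943, -0.0]
force: [0.1, 0.2, -0.4]
width: 0.004
gripper_force: 0.0
clock: 14.32
position: [0.5075, -0.1131, 0.0347]
ee_rot: [2.468, 1.944, -0.0]
force: [-0.1, 0.6, -0.1]
width: 0.004
gripper_force: 0.0
t 14.32 pos [ 0.5075 -0.1131  0.0347] yaw 76.44 z-ax [-0. -0. -1.] j7 -0.57 F [-0.1  0.6 -0.1] w 0.004 gf 0.0
shift units [-0.08 -0.    0.02] turn units -0.02
```

View pics/push.png

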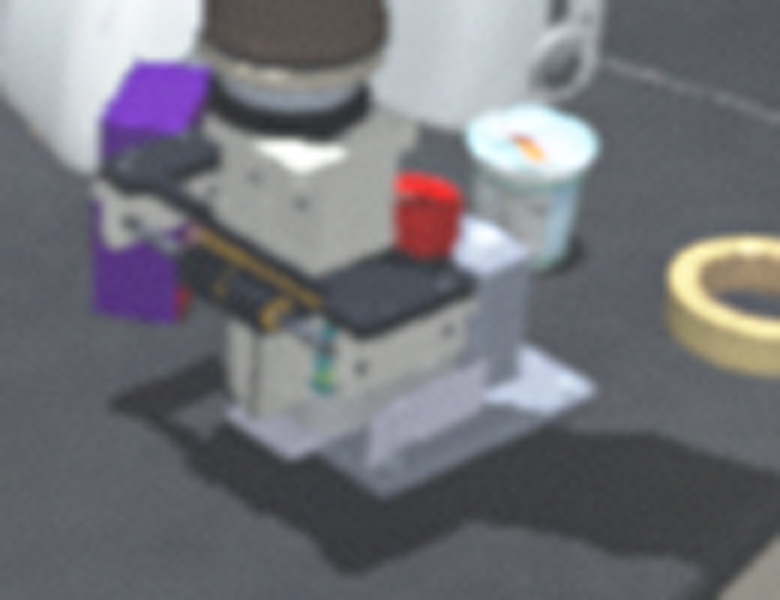

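The fingers stand behind the tin at the tray front, about (290,400), with the tray still visible in front of them. No stop force yet, so I creep on.

```bash
for i in 1; do python3 -m creep '[[-0.05,0,0,0,0],[0,0,0,0,0]]'; python3 -m creep '[[-0.05,0,0,0,0],[0,0,0,0,0]]'; done
python3 -m creep '[[-0.03,0,0,0,0],[0,0,0,0,0]]'
```

```text
clock: 14.62
position: [0.5071, -0.115, 0.0347]
ee_rot: [2.468, 1.944, -0.0]
force: [0.4, 0.5, 0.3]
width: 0.003
gripper_force: 0.0
clock: 14.88
position: [0.5066, -0.117, 0.0347]
ee_rot: [2.468, 1.943, -0.0]
force: [0.0, -0.4, -0.5]
width: 0.006
gripper_force: 0.0
clock: 15.12
position: [0.5066, -0.1174, 0.0348]
ee_rot: [-2.467, -1.944, -0.001]
force: [0.7, 3.2, -0.6]
width: 0.002
gripper_force: 1.6
```

```bash
python3 -m creep '[[-0.03,0,0,0,0],[0,0,0,0,0]]'
python3 -m creep '[[-0.02,0,0,0,0],[0,0,0,0,0]]'
```

```text
clock: 15.38
position: [0.5067, -0.1177, 0.0349]
ee_rot: [-2.466, -1.945, -0.003]
force: [1.3, 5.7, -0.6]
width: 0.001
gripper_force: 3.4
clock: 15.62
position: [0.5068, -0.1176, 0.0349]
ee_rot: [-2.465, -1.946, -0.004]
force: [2.3, 8.9, -1.1]
width: 0.007
gripper_force: 4.4
```

```bash
python3 -m creep '[[0.2,0,0,0,0],[0.5,0,-0.2,0,0],[0.2,0,-1,0,0.5],[0,0,-1,0,1],[0,0,-1,0,1],[0,0,-1,0,1],[0,0,0,-1,1],[0,0,0,-1,1],[0,0,0,-1,1],[0,0,0,-1,1],[0,0,0,0,1]]'
python3 - <<'E'
from h import *
plan(.487,-.198,.20,76.5)
for n in("scene","top"):
    d=grab(n);C=cloud(d);h=cv2.cvtColor(d["pixels"],cv2.COLOR_BGR2HSV)
    m=(h[...,0]>78)&(h[...,0]<100)&(h[...,1]>70)&(C[...,2]>.03)&(C[...,2]<.07)&(abs(C[...,1]+.15)<.12)&(abs(C[...,0]-.5)<.1)
    P=C[m]
    if len(P)>5: print(n,len(P),np.median(P[:,2]),P.min(0).round(3),P.max(0).round(3),cv2.minAreaRect((P[:,:2]*1000).astype(np.float32)))
    if n=="scene":cv2.imwrite("pics/home.png",cv2.resize(d["pixels"][150:250,260:390],(780,600),interpolation=cv2.INTER_CUBIC))
    r=((h[...,0]<8)|(h[...,0]>172))&(h[...,1]>130)&(abs(C[...,0]-.487)<.05)&(abs(C[...,1]+.198)<.05)&(C[...,2]>.115)
    P=C[r]; 
    if len(P)>5: print(n,"knob top",len(P),((P.min(0)+P.max(0))/2).round(4),(P.max(0)-P.min(0)).round(3))
E
```

```text
clock: 17.0
position: [0.5144, -0.084, 0.2032]
ee_rot: [2.173, 2.269, 0.0]
force: [0.2, 0.0, -1.1]
width: 0.937
gripper_force: 0.0
t 17.0 pos [ 0.5144 -0.084   0.2032] yaw 92.47 z-ax [ 0. -0. -1.] j7 -0.19 F [ 0.2  0.  -1.1] w 0.937 gf 0.0
shift units [-2.82 -0.81  0.08] turn units 3.99
scene 197 0.04775976281508698 [ 0.458 -0.221  0.044] [ 0.519 -0.133  0.058] ((489.2909851074219, -178.44277954101562), (91.27708435058594, 53.901973724365234), 80.35842895507812)
scene knob top 120 [ 0.4831 -0.1964  0.1217] [0.043 0.045 0.012]
```

View pics/home.png

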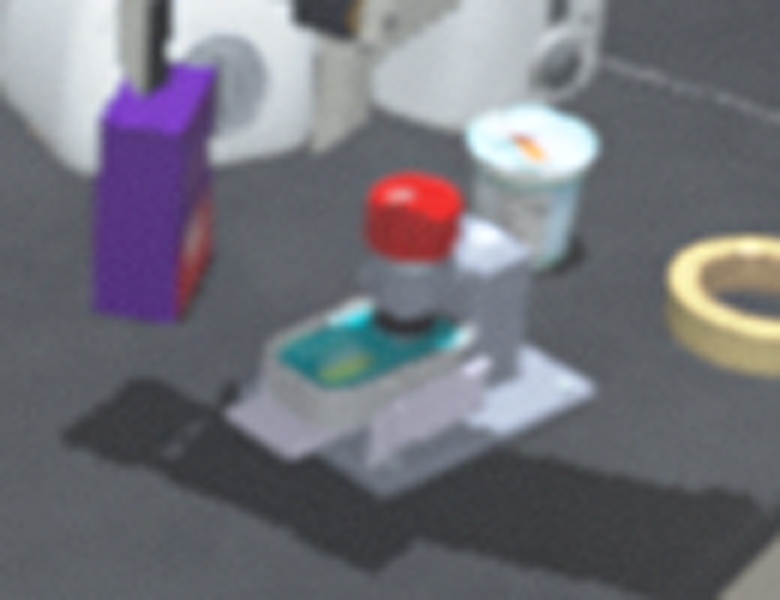

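The tin is home: its lid (280–470, 310–390) runs under the black pad at (405,320), and its inner end is at the column. The knob is at (415,215). I move over the knob and pre-turn counter-clockwise.

```bash
python3 -m creep '[[-0.7,-0.21,0,0,1],[-0.7,-0.21,0,0,1],[-0.7,-0.21,0,0,1],[-0.7,-0.2,0,0,1],[0,0,0,-1,1],[0,0,0,-1,1],[0,0,0,-1,1],[0,0,0,-1,1],[0,0,0,-1,1],[0,0,0,-1,1],[0,0,0,-1,1],[0,0,0,-1,1]]'
python3 -m creep '[[0,0,0,-1,1],[0,0,0,-1,1],[0,0,0,-1,1],[0,0,0,-1,1],[0,0,0,-1,1],[0,0,0,-1,1],[0,0,0,-1,1],[0,0,0,-1,1],[0,0,0,-1,1],[0,0,0,-1,1],[0,0,0,-1,1],[0,0,0,0,1]]'
python3 -c "from h import *;plan(.486,-.1975,.098,166)"
```

```text
clock: 18.6
position: [0.486, -0.198, 0.2029]
ee_rot: [1.463, 2.78, -0.0]
force: [0.2, 0.0, -0.1]
width: 1.0
gripper_force: 0.0
clock: 20.1
position: [0.486, -0.1981, 0.2027]
ee_rot: [-0.318, -3.125, -0.0]
force: [-0.6, -0.4, -0.2]
width: 0.997
gripper_force: 0.0
t 20.1 pos [ 0.486  -0.1981  0.2027] yaw 168.37 z-ax [-0.  0. -1.] j7 1.2 F [-0.6 -0.4 -0.2] w 0.997 gf 0.0
shift units [0.   0.01 2.62] turn units 0.59
```

```bash
python3 -m creep '[[0,0,0.7,0,1],[0,0,0.7,0,1],[0,0,0.7,0,1],[0,0,0.3,0,1],[0,0,0.2,0,1],[0,0,0,0,1]]'
python3 -m creep '[[0,0,0,0,0.6],[0,0,0,0,0.5],[0,0,0,0,0.3],[0,0,0,0,0.3],[0,0,0,0,0.3],[0,0,0,0,0.3],[0,0,0,0,0.3],[0,0,0,0,0.3]]' 30
python3 -c "from h import *;plan(.486,-.1975,.098,166);print(readout.observe()['ft_torque'])"
```

```text
clock: 20.85
position: [0.4861, -0.1982, 0.0989]
ee_rot: [0.317, 3.125, -0.0]
force: [0.1, 1.3, 0.4]
width: 1.001
gripper_force: 0.0
clock: 21.85
position: [0.4857, -0.1994, 0.0988]
ee_rot: [-0.318, -3.125, 0.002]
force: [-0.7, -5.6, 2.5]
width: 0.48
gripper_force: 30.0
t 21.85 pos [ 0.4857 -0.1994  0.0988] yaw 168.4 z-ax [-0.    -0.002 -1.   ] j7 1.08 F [-0.7 -5.6  2.5] w 0.48 gf 30.0
shift units [0.   0.05 0.02] turn units 0.6
[-1.05935288  0.08615981  0.02295429]
```

```bash
cat > tq.py <<'E'
from cell import readout
import numpy as np
from scipy.spatial.transform import Rotation as Ro
s=readout.observe(); R=Ro.from_rotvec(s["ee_rot"]).as_matrix()
print(round(s["clock"],2),"yaw %.1f j7 %.2f Mz %.3f"%(np.degrees(np.arctan2(R[1,0],R[0,0])),s["joints"][6],s["ft_torque"][2]),"eff7 %.3f"%s["joint_efforts"][6],"F",s["force"].round(1),"gf",round(s["gripper_force"],1))
E
q="python3 tq.py"
python3 -m creep '[[0,-0.03,0,0,0.3],[0,0,0,0,0.3]]' 40 >/dev/null; $q
python3 -m creep '[[0,0,0,1,0.3]]' >/dev/null; $q
python3 -m creep '[[0,0,0,1,0.3]]' >/dev/null; $q
python3 -m creep '[[0,0,0,1,0.3]]' >/dev/null; $q
python3 -m creep '[[0,0,0,1,0.3]]' >/dev/null; $q
python3 -m creep '[[0,0,0,1,0.3]]' >/dev/null; $q
python3 -m creep '[[0,0,0,1,0.3]]' >/dev/null; $q
python3 -m creep '[[0,0,0,0,0.3]]' >/dev/null; $q
```

```text
22.1 yaw 168.4 j7 1.08 Mz -0.015 eff7 0.071 F [-0.5 -2.5  2.1] gf 40.0
22.23 yaw 164.4 j7 1.02 Mz 0.047 eff7 1.453 F [-1.  -3.   1.7] gf 40.0
22.35 yaw 160.3 j7 0.96 Mz -0.009 eff7 0.955 F [-0.5 -1.6  1.8] gf 40.0
22.48 yaw 156.3 j7 0.90 Mz 0.033 eff7 0.936 F [-0.3 -1.7  1. ] gf 40.0
22.6 yaw 152.3 j7 0.84 Mz 0.042 eff7 0.935 F [-0.7 -1.4  1.5] gf 40.0
22.73 yaw 148.3 j7 0.79 Mz 0.046 eff7 0.935 F [-0.  -1.6  0.8] gf 40.0
22.85 yaw 144.3 j7 0.73 Mz 0.035 eff7 0.935 F [ 0.6 -0.6  0.3] gf 40.0
22.98 yaw 144.5 j7 0.73 Mz -0.051 eff7 -0.613 F [ 0.1 -0.3  1.1] gf 40.0
```

```bash
q="python3 tq.py"
python3 -m creep '[[0,0,0,1,0.3]]' >/dev/null; $q
python3 -m creep '[[0,0,0,1,0.3]]' >/dev/null; $q
python3 -m creep '[[0,0,0,1,0.3]]' >/dev/null; $q
python3 -m creep '[[0,0,0,1,0.3]]' >/dev/null; $q
python3 -m creep '[[0,0,0,1,0.3]]' >/dev/null; $q
python3 -m creep '[[0,0,0,1,0.3]]' >/dev/null; $q
```

```text
23.1 yaw 140.5 j7 0.67 Mz 0.040 eff7 1.418 F [-0.2 -0.4  0.5] gf 40.0
23.23 yaw 136.5 j7 0.61 Mz 0.056 eff7 0.931 F [ 0.1 -0.2  0.6] gf 40.0
23.35 yaw 132.5 j7 0.55 Mz 0.028 eff7 0.914 F [ 0.5 -0.3 -0.5] gf 40.0
23.48 yaw 128.5 j7 0.49 Mz -0.011 eff7 0.912 F [ 0.6 -0.2 -0.2] gf 40.0
23.6 yaw 124.5 j7 0.44 Mz 0.076 eff7 0.911 F [ 1.3 -0.7  1.1] gf 40.0
23.73 yaw 120.5 j7 0.38 Mz 0.066 eff7 0.910 F [ 1.3 -0.4 -1.4] gf 40.0
```

```bash
q="python3 tq.py"
python3 -m creep '[[0,0,0,1,0.3]]' >/dev/null; $q
python3 -m creep '[[0,0,0,1,0.3]]' >/dev/null; $q
python3 -m creep '[[0,0,0,1,0.3]]' >/dev/null; $q
python3 -m creep '[[0,0,0,1,0.3]]' >/dev/null; $q
```

```text
23.85 yaw 116.5 j7 0.32 Mz 0.062 eff7 0.909 F [ 1.  -0.  -0.3] gf 40.0
23.98 yaw 112.5 j7 0.26 Mz 0.060 eff7 0.908 F [ 1.6  0.4 -0.1] gf 40.0
24.1 yaw 108.5 j7 0.20 Mz 0.077 eff7 0.907 F [ 2.5  1.2 -0.9] gf 40.0
24.23 yaw 104.5 j7 0.14 Mz 0.032 eff7 0.906 F [ 1.5  1.2 -1.6] gf 40.0
```

```bash
q="python3 tq.py"
python3 -m creep '[[0,0,0,1,0.3]]' >/dev/null; $q
python3 -m creep '[[0,0,0,1,0.3]]' >/dev/null; $q
python3 -m creep '[[0,0,0,1,0.3]]' >/dev/null; $q
python3 -m creep '[[0,0,0,1,0.3]]' >/dev/null; $q
python3 -m creep '[[0,0,0,1,0.3]]' >/dev/null; $q
```

```text
24.35 yaw 100.5 j7 0.08 Mz 0.060 eff7 0.905 F [ 1.7  0.3 -1.6] gf 40.0
24.48 yaw 96.5 j7 0.02 Mz 0.074 eff7 0.904 F [ 3.6  1.2 -1.5] gf 40.0
24.6 yaw 92.5 j7 -0.03 Mz 0.083 eff7 0.904 F [ 4.1  1.  -2.2] gf 40.0
24.73 yaw 88.5 j7 -0.09 Mz 0.163 eff7 0.834 F [ 3.6 -0.6 -0.9] gf 40.0
24.85 yaw 84.5 j7 -0.15 Mz 0.222 eff7 0.723 F [ 4.   0.1 -0.1] gf 40.0
```

```bash
q="python3 tq.py"
python3 -m creep '[[0,0,0,1,0.3]]' >/dev/null; $q
python3 -m creep '[[0,0,0,1,0.3]]' >/dev/null; $q
python3 -m creep '[[0,0,0,1,0.3]]' >/dev/null; $q
```

```text
24.98 yaw 80.5 j7 -0.21 Mz 0.403 eff7 0.617 F [ 3.1 -0.5 -1.3] gf 40.0
25.1 yaw 76.5 j7 -0.27 Mz 0.461 eff7 0.536 F [ 3.8 -0.2 -0.1] gf 40.0
25.23 yaw 72.5 j7 -0.33 Mz 0.450 eff7 0.523 F [ 2.8 -0.5  0.2] gf 40.0
```

```bash
q="python3 tq.py"
python3 -m creep '[[0,0,0,0,0.3]]' >/dev/null; $q
python3 -m creep '[[0,0,0,0,0.3]]' >/dev/null; $q
python3 -m creep '[[0,0,0,0.5,0.3]]' >/dev/null; $q
python3 -m creep '[[0,0,0,0.5,0.3]]' >/dev/null; $q
python3 - <<'E'
from h import *
d=grab("scene"); cv2.imwrite("pics/turn.png",cv2.resize(d["pixels"][150:250,260:390],(780,600),interpolation=cv2.INTER_CUBIC))
E
```

```text
25.35 yaw 72.6 j7 -0.33 Mz 0.247 eff7 -0.849 F [ 6.1  0.1 -1.5] gf 40.0
25.48 yaw 72.7 j7 -0.33 Mz 0.194 eff7 -0.241 F [ 5.7  0.4 -2.2] gf 40.0
25.6 yaw 70.7 j7 -0.36 Mz 0.486 eff7 0.269 F [ 6.1  0.4 -0.7] gf 40.0
25.73 yaw 68.6 j7 -0.39 Mz 0.460 eff7 0.023 F [ 5.7  1.2 -2.4] gf 40.0
```

View pics/turn.png

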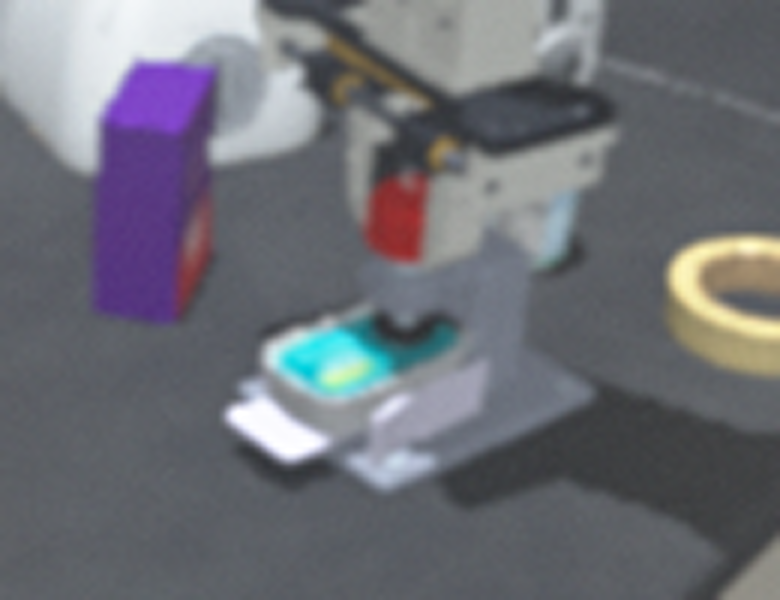

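The picture shows the pad at (405,325) seated on the tin, which has sunk with the tray, and the gripper upright on the knob. The torque rose sharply from yaw 91 to about 82 degrees, so I aim for a final yaw of about 42–44, which is 45 degrees past the bite. I firm up the grip first.

```bash
q="python3 tq.py"
python3 -m creep '[[0,0,0,0.5,0.3]]' 58 >/dev/null; $q
python3 -m creep '[[0,0,0,1,0.3]]' >/dev/null; $q
python3 -m creep '[[0,0,0,1,0.3]]' >/dev/null; $q
python3 -m creep '[[0,0,0,1,0.3]]' >/dev/null; $q
python3 -m creep '[[0,0,0,1,0.3]]' >/dev/null; $q
python3 -m creep '[[0,0,0,1,0.3]]' >/dev/null; $q
python3 -m creep '[[0,0,0,0.5,0.3]]' >/dev/null; $q
python3 -m creep '[[0,0,0,0.25,0.3]]' >/dev/null; $q
```

```text
25.9 yaw 66.7 j7 -0.42 Mz 0.502 eff7 0.185 F [ 6.2  0.3 -1.7] gf 58.0
26.02 yaw 62.6 j7 -0.48 Mz 0.544 eff7 0.743 F [ 6.   1.8 -2.1] gf 58.0
26.15 yaw 58.6 j7 -0.54 Mz 0.544 eff7 0.464 F [ 6.4  0.6 -3.6] gf 58.0
26.27 yaw 54.6 j7 -0.59 Mz 0.532 eff7 0.436 F [ 6.8 -0.2 -2.2] gf 58.0
26.4 yaw 50.6 j7 -0.65 Mz 0.580 eff7 0.416 F [ 6.6 -0.3 -2.2] gf 58.0
26.52 yaw 46.6 j7 -0.71 Mz 0.590 eff7 0.397 F [ 6.7 -1.  -2.7] gf 58.0
26.65 yaw 44.6 j7 -0.74 Mz 0.567 eff7 -0.365 F [ 7.4 -0.8 -2.6] gf 58.0
26.77 yaw 43.7 j7 -0.76 Mz 0.619 eff7 -0.494 F [ 7.2 -0.3 -2.2] gf 58.0
```

```bash
python3 -m creep '[[0,0,0,0.5,0.3],[0,0,0,0,0.3],[0,0,0,0,0.3]]' >/dev/null; python3 tq.py
python3 -m creep '[[0,0,0,0,0.7],[0,0,0,0,1],[0,0,0,0,1],[0,0,0,0,1],[0,0,0,0,1]]'
python3 -m creep '[[0,0,-0.5,0,1],[0,0,-0.8,0,1],[0,0,-0.8,0,1],[0,0,-0.8,0,1],[0,0,0,0,1],[0,0,0,0,1]]'
python3 - <<'E'
from h import *
d=grab("scene"); cv2.imwrite("pics/end.png",cv2.resize(d["pixels"][150:250,260:390],(780,600),interpolation=cv2.INTER_CUBIC))
E
```

```text
27.15 yaw 41.7 j7 -0.78 Mz 0.496 eff7 -0.477 F [ 7.1 -1.4 -2.9] gf 58.0
clock: 27.78
position: [0.4856, -0.1994, 0.0987]
ee_rot: [-2.938, -1.112, 0.0]
force: [-0.1, -0.2, -0.5]
width: 0.97
gripper_force: 0.0
clock: 28.52
position: [0.4853, -0.1994, 0.2142]
ee_rot: [-2.938, -1.112, 0.001]
force: [-1.3, -0.7, -1.1]
width: 1.004
gripper_force: 0.0
```

View pics/end.png

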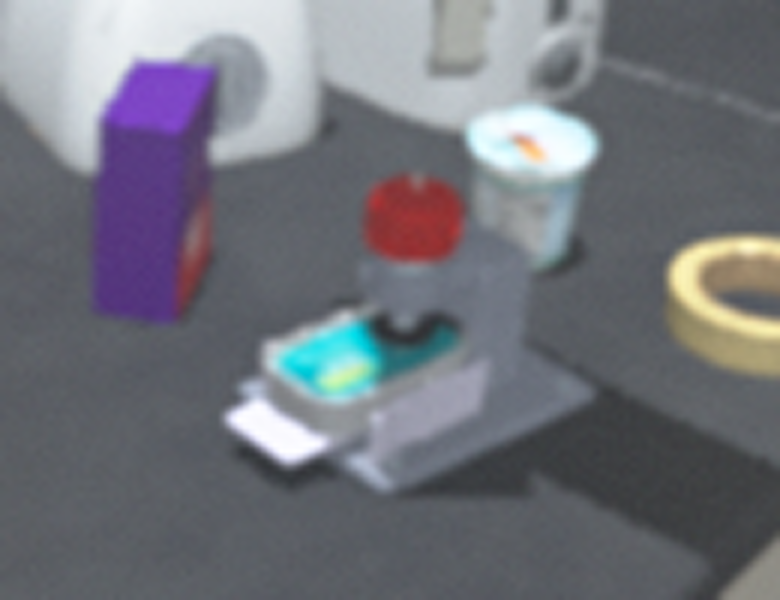

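The tin is clamped home and level under the pad at (405,325). The knob's mark has swung round to (418,180), the gripper is clear above, and the other things have not moved. I hand in the job.

```bash
python3 -c "from cell import sign_off;print(sign_off())"
```

```text
the job is handed in; nothing more can be done
None
```

The tin is home against the back stop and clamped about 45 degrees past the bite (36 to 49 degrees, as the torque rise was gradual). The knob is released, the job is handed in, and no verdict was returned.

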